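# Make up the load, then crack the dry box

## Robot

A 6-joint arm with a two-finger parallel gripper is mounted at the origin on a cart in front of the work surface, level with it; the furniture and walls round the work are solid. World frame = base frame: x ahead of the robot, y to its left, z up, the work surface at z = 0. Lengths are in m, angles in rad, forces in N, time in s.
With the tool pointing down it reaches from about 0.325 to 0.9 m from the base axis. Payload 6.1 kg.
Tool frame: the origin (TCP) lies at the very end of the fingers, on their centre line; the grasp point (between the pads) lies 19 mm behind it (ctrl.grip_point_offset is the distance from the TCP to the grasp point, in m); y points along the fingers, z is the direction in which the jaws open and shut, and the axes are right-handed (so a half turn about y gives the same grasp; the last joint's range is limited). The gripper opens to 87 mm and grips with 3 to 60 N. Pads are 19 mm wide; open, the fingers measure 117 mm over their backs; the gripper's body (75 mm by 190 mm) begins 51 mm behind the grasp point.
Start: joints at [1.149, 0.22, 1.526, -0, 1.395, -0.126], TCP at [0.182, 0.598, 0.223] pointing down, gripper open.
Joint ranges: [-2.98, 2.98], [-0.91, 2.08], [0.09, 2.57], [-1.24, 4.39], [0.2, 2.65], [-2.68, 2.68]. Speed limits (rad/s): [2.57, 2.57, 3.01, 3.14, 3.14, 3.14].

## Interface

Orientations are given as a unit quaternion [x, y, z, w].
In Python, from bench import ctrl gives the robot as it stands.
- The arm moves only by the tool apply_moves, never from a script. Its arguments are lists of equal length, an entry for each row: "dp": the shift along the tool's x, y, z as a fraction of full scale, a list of three; "turn": the turn, a rotation vector about the tool's x, y, z as a fraction of full scale, a list of three. In form: {"dp": [[dx, dy, dz], ...], "turn": [[wx, wy, wz], ...]}. A call has 1 to 12 rows; each row is the pose to reach, as a shift and turn from the pose commanded when the call began, along the tool's axes at that moment; what a row does not reach only later rows make up. Full scale, the value 1, is 150 mm for a shift and pi/2 rad for a turn. A row lasts 1/12 s, in which the tool goes at most 41.7 mm and 7.16 degrees, less where a joint would pass 70% of its speed; a pose out of reach is approached as far as the arm can. A call with a number of a shift or a turn outside -1 to 1 is refused whole. A call with a gripper value outside its range is refused whole. "grip" is the finger opening in mm, from 0 to 87, set as the call begins (left out, the last holds). The fingers move at their own pace and stop on an object; "grip_force" is the grip in N (left out, the last holds). Time passes only in rows, so rows that repeat a pose let the fingers close. It gives the time, the measured TCP pose, the force and the opening at its end, in the units of the state.
- ctrl.get_obs(): the state, without advancing time (a new reading comes with each control period).
- ctrl.camera(name): name is "scene" or "top"; returns the picture (400x640x3 uint8, blue, green, red); there is no depth.
- ctrl.camera_info(name): a dict with "fov_y" (degrees; the focal length in pixels is half the picture's height over the tangent of half this angle, whatever the lens; pixels are square), "cx", "cy" (the principal point, pixels), "R" (3x3) and "t" (3): a world point X has camera coordinates R X + t. Camera axes: x right, y down, z forward; pixel columns grow to the right and rows downward; lengths in m; the calibration is good to about 2 mm. A picture is of the moment at which its call begins. camera_info takes no time and is no camera call.
- ctrl.hand_in(): hands the job in, once; it reports no verdict.
Trained networks look in the newest picture that a camera, given by its name, has taken for a name from the list of things; names that differ only in an ending like _2 or _b are one class to them, and where a whole thing is asked for, a point or a joint stands for the part that bears it (a point fixed in the world has none). Each returns a list of dicts, best first, with "conf" (0 to 1); they miss things now and then, are a little off and sometimes report something else, mostly with a low value. They report only what shows in the picture. A call takes as long as a camera call. They do not tell look-alikes from the thing itself.
- ctrl.cut_out(camera, query): "region" (400x640 bool, what is visible of it) and "xy" ([column, row] in pixels, amid what is visible of it).
The state is a dict: "time_s": time; "joint_pos": joint angles; "joint_vel": joint speeds; "joint_torque": joint torques, N m; "tool_pos": TCP position; "tool_rot": TCP orientation; "ft_force": force on the tool from outside, world axes, zero at the start; "ft_torque": the same for the moment, N m; "gripper_width": finger opening in m.
Only numpy, scipy, OpenCV 4.12 (cv2) and the standard library are available. Lean on these libraries where they do the work, as an engineer would, in place of code of your own. Each camera call takes 0.05 s, during which the arm holds its last target. There are 200 camera calls.

## Task

The dry box may only be opened once its next load is ready: first pack the amber jar and the metal drying canister into the steel carrier tray between the two small weighing bottles, so that all four stand upright on its floor and are let go. Then take the lid of the dry box by its handle, pull it free of its sticking seal without letting it fly up, and finish still holding it slightly open: level, still, clear of the box and straight above it, about 35 mm up, so that the air inside can even out. Leave everything else on the bench where it is.

Things in the scene. Friction and masses are not known exactly. Their poses are not given: they have to be found in the camera images.
- dry_box: dry storage box with clear plastic walls, a white rim with a black rubber gasket and a lift-off lid, 166 x 276 mm over the rim, 135 mm high to the gasket on which the lid sits; it stands firmly and does not move. Origin: centre of its underside, on the bench; its own x points from its front (dial and undone clips) to its back, y along its 276 mm, z up
- dry_lid: lift-off lid of the dry box: clear pane in a white frame, 166 x 276 x 12 mm, 0.30 kg, a skirt 18 mm down into the box. Origin: centre of the frame's underside, 135 mm above the bench when shut; axes as the box's. The seal grips it: an upward pull of 10 to 20 N frees it, most about 3 mm up, none from 12 mm up; then only its weight is left. Let go, it drops back
- lid_handle (a point): centre of the grip bar of the lid's steel bow handle: round bar, 12 mm thick, 84 mm straight along the dry box's y between its posts, across the middle of the lid, 46 mm above the lid's origin and 34 mm above its top (28 mm clear under the bar); 181 mm above the bench when shut
- carrier: open stainless carrier tray, outside 84 (x) x 204 (y) x 45 mm high, walls and floor 4 mm thick, so 76 x 196 mm inside; it stands firmly and does not move. Origin: centre of its underside; x across, y along its length, z up. A weighing bottle stands at each end, which leaves a free length of about 105 mm (102 to 108) between them for the jar and the canister side by side (94 mm), in either order
- reagent_jar: round amber glass jar with paper band and black ribbed screw cap, 60 mm across, 108 mm high, 0.22 kg; the cap is 52 mm across and takes up the top 22 mm. Origin: centre of its underside, z up; loose, to be packed
- canister: upright rectangular perforated aluminium drying canister, 48 (its x) x 34 (its y) x 106 mm high, 0.14 kg. Origin: centre of its underside, z up; loose, to be packed with its 34 mm side along the carrier's length
- weigh_a: small glass weighing bottle with knobbed stopper, 44 mm across, 59 mm high, standing loose in the carrier at its +y end. Origin: centre of its underside, z up
- weigh_b: the other small glass weighing bottle, same size, standing loose in the carrier at its -y end. Origin: centre of its underside, z up
- beaker: clear glass beaker, 75 mm across, 95 mm high; bystander. Origin: centre of its underside
- conical_flask: stoppered conical flask, 84 mm across, 153 mm high; bystander. Origin: centre of its underside
- white_flask: cream plastic flask with white ribbed cap, 67 mm across, 108 mm high; bystander. Origin: centre of its underside
Not all that is in view belongs to the job. Leave any red look-alike of the reagent_jar alone.

How it is judged:
On the way, in this order (a step that is already met when the one before it is completed fails the run):
1. jar and canister packed in the carrier with the weighing bottles, upright on its floor and released (x of reagent_jar in the frame of carrier between -0.04 and 0.04 m and y of reagent_jar in the frame of carrier between -0.1 and 0.1 m and z of reagent_jar in the frame of carrier between 0.001 and 0.01 m and angle between each of reagent_jar, canister, weigh_a, weigh_b's own z axis and vertical below 0.12 rad and x of canister in the frame of carrier between -0.04 and 0.04 m and y of canister in the frame of carrier between -0.1 and 0.1 m and z of canister in the frame of carrier between 0.001 and 0.01 m and x of weigh_a in the frame of carrier between -0.04 and 0.04 m and y of weigh_a in the frame of carrier between -0.1 and 0.1 m and z of weigh_a in the frame of carrier between 0.001 and 0.01 m and x of weigh_b in the frame of carrier between -0.04 and 0.04 m and y of weigh_b in the frame of carrier between -0.1 and 0.1 m and z of weigh_b in the frame of carrier between 0.001 and 0.01 m and contact force between the fingers and reagent_jar below 0.1 N and contact force between the fingers and canister below 0.1 N), for 0.3 s.
2. seal broken: lid lifted 13 mm off its seat (z of dry_lid in the frame of dry_box above 0.148 m), for 0.1 s.
At the end, for the whole second after the job is handed in: Jar, canister and both weighing bottles stand upright (within 0.12 rad) on the carrier's floor (within 6 mm). The fingers hold the lid still, level within 0.2 rad, 20 to 55 mm above its seat and within 35 mm of straight above the box; neither the box nor anything else carries it (x of reagent_jar in the frame of carrier between -0.04 and 0.04 m and y of reagent_jar in the frame of carrier between -0.1 and 0.1 m and z of reagent_jar in the frame of carrier between 0.001 and 0.01 m and angle between each of reagent_jar, canister, weigh_a, weigh_b's own z axis and vertical below 0.12 rad and x of canister in the frame of carrier between -0.04 and 0.04 m and y of canister in the frame of carrier between -0.1 and 0.1 m and z of canister in the frame of carrier between 0.001 and 0.01 m and x of weigh_a in the frame of carrier between -0.04 and 0.04 m and y of weigh_a in the frame of carrier between -0.1 and 0.1 m and z of weigh_a in the frame of carrier between 0.001 and 0.01 m and x of weigh_b in the frame of carrier between -0.04 and 0.04 m and y of weigh_b in the frame of carrier between -0.1 and 0.1 m and z of weigh_b in the frame of carrier between 0.001 and 0.01 m and z of dry_lid in the frame of dry_box between 0.155 and 0.19 m and angle between dry_lid's own z axis and vertical below 0.2 rad and horizontal distance between dry_lid and dry_box below 0.035 m and linear speed of dry_lid below 0.03 m/s and contact force between the fingers and dry_lid above 1 N and contact force between dry_lid and dry_box below 0.2 N and contact force between dry_lid and reagent_jar below 0.05 N and contact force between dry_lid and canister below 0.05 N and contact force between dry_lid and beaker below 0.05 N and contact force between dry_lid and white_flask below 0.05 N); the arm keeps its last pose, push and grip.
It fails at once if the dry box is opened before its load is packed (z of dry_lid in the frame of dry_box above 0.141 m and not ((x of reagent_jar in the frame of carrier between -0.04 and 0.04 m and y of reagent_jar in the frame of carrier between -0.1 and 0.1 m and z of reagent_jar in the frame of carrier between 0.001 and 0.01 m and angle between reagent_jar's own z axis and vertical below 0.12 rad) and (x of canister in the frame of carrier between -0.04 and 0.04 m and y of canister in the frame of carrier between -0.1 and 0.1 m and z of canister in the frame of carrier between 0.001 and 0.01 m and angle between canister's own z axis and vertical below 0.12 rad) and (x of weigh_a in the frame of carrier between -0.04 and 0.04 m and y of weigh_a in the frame of carrier between -0.1 and 0.1 m and z of weigh_a in the frame of carrier between 0.001 and 0.01 m and angle between weigh_a's own z axis and vertical below 0.12 rad) and (x of weigh_b in the frame of carrier between -0.04 and 0.04 m and y of weigh_b in the frame of carrier between -0.1 and 0.1 m and z of weigh_b in the frame of carrier between 0.001 and 0.01 m and angle between weigh_b's own z axis and vertical below 0.12 rad))).
It fails at once if the lid flies up: more than 90 mm above its seat (z of dry_lid in the frame of dry_box above 0.225 m).
It fails at once if another thing on the bench is moved more than 30 mm (distance of any of beaker, conical_flask, white_flask from where it was at the start of the episode above 0.03 m).
It also fails if it takes over 59 s, if anything falls off the work surface, if the arm or the gripper's body presses on something with over 40 N, if the wrist force passes 120 N, or if a joint passes its speed limit or range.

## Working session

There is one attempt and no reset: what is moved stays moved. The work goes in short steps, Python scripts to look and compute and a tool call to move; the robot and the scene stay as the last step left them, time stands still between calls to the robot, and variables do not carry over. Pictures are saved under pics/ and viewed, about 8 in all and at most 12, crops included, and the job is handed in when it is done.

Besides the shell and the picture viewer there is one more tool, called as name(argument=value, ...) on one line, values as JSON. apply_moves: Moves the arm, as the interface text tells. Shift numbers are shares of 150 mm and turn numbers shares of pi/2 rad, none past 1 either way. Its arguments: {"type":"object","properties":{"dp":{"type":"array"},"turn":{"type":"array"},"grip":{"type":"number"},"grip_force":{"type":"number"}},"required":["dp","turn"]}

```bash
mkdir -p pics; python3 - <<'E'
from bench import ctrl
import cv2, numpy as np
o=ctrl.get_obs(); print({k:np.round(v,3) for k,v in o.items()})
for c in ("scene","top"):
    cv2.imwrite(f"pics/{c}0.png",ctrl.camera(c)); i=ctrl.camera_info(c); print(c,i)
    R=np.array(i["R"]);print(-R.T@np.array(i["t"]))
    for q in ("dry_box","dry_lid","lid_handle","carrier","reagent_jar","canister","weigh_a","beaker","conical_flask","white_flask"):
        for d in ctrl.cut_out(c,q)[:3]:
            ys,xs=np.where(d["region"]); print(q,round(d["conf"],2),np.round(d["xy"]),xs.min(),xs.max(),ys.min(),ys.max())
E
```

```text
{'time_s': np.float64(0.0), 'joint_pos': array([ 1.149,  0.221,  1.528, -0.   ,  1.395, -0.126]), 'joint_vel': array([-0.001, -0.002,  0.001,  0.001,  0.001,  0.001]), 'joint_torque': array([-1.0000e-03, -4.9463e+01, -3.8737e+01,  7.0000e-02,  5.7000e-02,
       -0.0000e+00]), 'tool_pos': array([0.182, 0.597, 0.221]), 'tool_rot': array([ 0.7  , -0.104,  0.104, -0.699]), 'ft_force': array([ 0.361,  0.221, -0.542]), 'ft_torque': array([ 0.018,  0.024, -0.008]), 'gripper_width': np.float64(0.087)}
scene {'fov_y': 53.37764140899101, 'cx': 320.00799255144074, 'cy': 200.7156564660342, 'R': array([[-0.99580782, -0.09110989, -0.00810997],
       [-0.07412851,  0.85578045, -0.51200077],
       [ 0.05358869, -0.50925319, -0.8589467 ]]), 't': array([0.58729505, 0.07995714, 1.32673317])}
[0.51966222 0.66072573 1.18529415]
dry_box 0.9 [304. 202.] 279 330 192 214
dry_lid 0.7 [304. 159.] 275 330 123 195
lid_handle 0.72 [302. 160.] 274 330 124 195
carrier 0.71 [316. 274.] 301 332 238 307
reagent_jar 0.78 [361. 206.] 354 371 190 219
reagent_jar 0.68 [351. 182.] 343 361 164 193
canister 0.67 [363. 289
[... 448 characters left out ...]
0.19620069],
       [ 0.19574826, -0.02027287, -0.98044461]]), 't': array([0.02955566, 0.60561989, 1.10519101])}
[0.37813673 0.03775419 1.20194983]
dry_box 0.77 [370. 213.] 318 401 203 220
dry_lid 0.74 [360. 180.] 307 414 144 217
lid_handle 0.82 [359. 181.] 307 413 144 216
carrier 0.65 [246. 218.] 209 279 200 235
reagent_jar 0.61 [356. 243.] 344 367 233 254
reagent_jar 0.58 [320. 258.] 313 334 248 269
canister 0.77 [225. 262.] 215 237 252 272
weigh_a 0.78 [219. 220.] 212 228 214 229
weigh_a 0.73 [270. 216.] 262 275 208 222
weigh_a 0.54 [323. 256.] 313 333 248 268
beaker 0.87 [282. 269.] 272 297 255 281
conical_flask 0.6 [420. 270.] 402 435 256 283
white_flask 0.74 [275. 154.] 263 284 143 168
```

```bash
python3 - <<'E'
import cv2
a=cv2.imread("pics/top0.png")[120:300,180:460]; cv2.imwrite("pics/top0c.png",cv2.resize(a,None,fx=2.8,fy=2.8,interpolation=2))
a=cv2.imread("pics/scene0.png")[100:320,220:420]; cv2.imwrite("pics/scene0c.png",cv2.resize(a,None,fx=2.7,fy=2.7,interpolation=2))
E
```

```text
(no output)
```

View pics/top0c.png

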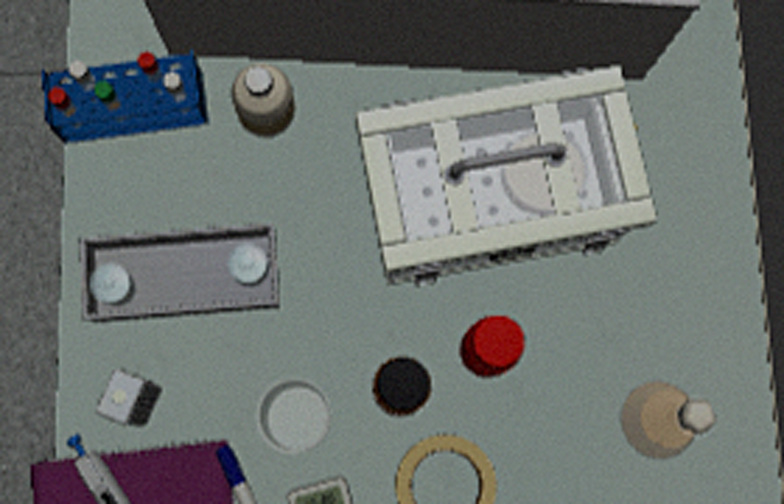

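View pics/scene0c.png

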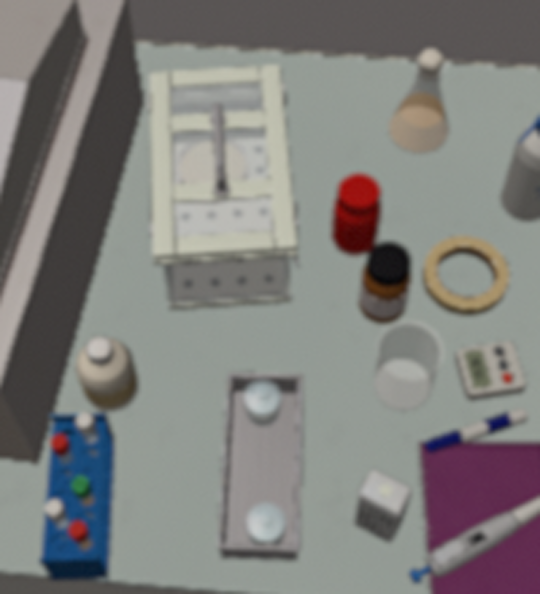

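View pics/top0.png

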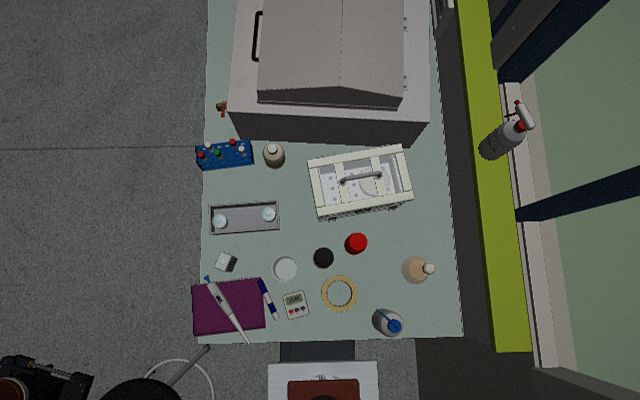

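```bash
cat > fit.py <<'E'
from bench import ctrl
import cv2, numpy as np
from scipy.optimize import minimize
I={c:ctrl.camera_info(c) for c in("scene","top")}
def proj(c,P):
    i=I[c];f=200/np.tan(np.radians(i["fov_y"])/2)
    q=np.atleast_2d(P)@np.array(i["R"]).T+np.array(i["t"])
    return np.c_[i["cx"]+f*q[:,0]/q[:,2],i["cy"]+f*q[:,1]/q[:,2]]
def unproj(c,uv,z):
    i=I[c];f=200/np.tan(np.radians(i["fov_y"])/2);R=np.array(i["R"]);C=-R.T@np.array(i["t"])
    d=R.T@np.array([(uv[0]-i["cx"])/f,(uv[1]-i["cy"])/f,1]);return C+d*(z-C[2])/d[2]
def box(a,b,z0,z1):return np.array([[x,y,z] for x in(-a/2,a/2) for y in(-b/2,b/2) for z in(z0,z1)])
def cyl(*rz):
    t=np.linspace(0,2*np.pi,40);return np.concatenate([np.c_[r*np.cos(t),r*np.sin(t),0*t+z] for r,z in rz])
S={"reagent_jar":cyl((.03,0),(.03,.08),(.026,.108)),"canister":box(.048,.034,0,.106),"carrier":box(.084,.204,0,.045),"dry_lid":box(.166,.276,.135,.147),
"weigh":cyl((.022,.004),(.022,.048),(.008,.063)),"beaker":cyl((.0375,0),(.0375,.095)),"white_flask":cyl((.0335,0),(.0335,.07),(.015,.108))}
def place(p,s):
    c,n=np.cos(p[2]),np.sin(p[2]);return S[s]@np.array([[c,n,0],[-n,c,0],[0,0,1]])+[p[0],p[1],p[3] if len(p)>3 else 0]
def soft(c,P,k=8):
    m=np.zeros((400*k//2,640*k//2),np.uint8) if 0 else np.zeros((400,640),np.uint8)
    h=cv2.convexHull(proj(c,P).astype(np.float32))
    cv2.fillPoly(m,[np.round(h*256).astype(np.int32)],255,cv2.LINE_AA,8);return cv2.GaussianBlur(m/255.,(0,0),1)
def fit(s,p0,regs,yaw=True):
    g={c:cv2.GaussianBlur(r.astype(float),(0,0),1) for c,r in regs.items()}
    f=lambda p:sum(((soft(c,place(p if yaw else [*p,0],s))-g[c])**2).sum()/g[c].sum() for c in g)
    p0=np.array(p0 if yaw else p0[:2]);sx=np.vstack([p0]+[p0+e for e in np.diag([.01,.01,.2][:len(p0)])])
    r=minimize(f,p0,method="Nelder-Mead",options=dict(initial_simplex=sx,xatol=2e-4,fatol=1e-4));return np.round(r.x,4),round(r.fun,3)
E
cat > m1.py <<'E'
from fit import *
def cr(x,y):return(180+x/2.8,120+y/2.8)
for c in I: ctrl.camera(c)
near={"reagent_jar":(cr(402,385),.1),"canister":(cr(118,397),.1),"carrier":(cr(180,275),.02),"dry_lid":(cr(506,176),.147),"weigh":(cr(112,283),.06),"weigh2":(cr(248,264),.06),"beaker":(cr(295,415),.05),"white_flask":(cr(262,85),.1)}
cut={}
for n,(uv,z) in near.items():
    p0=unproj("top",uv,z);s=n.replace("2","");q={"weigh":"weigh_a"}.get(s,s);regs={}
    for c in I:
        if (c,q) not in cut: cut[c,q]=ctrl.cut_out(c,q)
        e=proj(c,p0)[0]
        if cut[c,q]:
            d=min(cut[c,q],key=lambda d:np.linalg.norm(np.array(d["xy"])-e))
            regs[c]=d["region"]
    yaw=s in("canister","carrier","dry_lid")
    best=None
    for y in ([0.1,.8,-.6] if s=="canister" else [.1]):
        r=fit(s,[p0[0],p0[1],y],regs,yaw)
        if best is None or r[1]<best[1]:best=r
    print(n,np.round(p0,3),best,*[(c,fit(s,[*best[0],0][:3],{c:regs[c]},yaw)) for c in regs])
a,b=[unproj("top",cr(*p),.181) for p in((455,173),(560,152))];print("handle",a,b,(a+b)/2,np.linalg.norm(a-b))
K=lambda x,y:(220+x/2.7,100+y/2.7)
a,b=[unproj("scene",K(*p),.181) for p in((222,188),(220,108))];print("handle",a,b,(a+b)/2,np.linalg.norm(a-b))
rc=[unproj("top",cr(*p),.045) for p in((82,238),(274,227),(279,305),(84,320))];print("carr",np.round(rc,3),np.mean(rc,0))
rc=[unproj("scene",K(*p),.045) for p in((230,375),(303,375),(298,553),(222,553))];print("carr",np.round(rc,3),np.mean(rc,0))
E
python3 m1.py
```

```text
reagent_jar [ 0.445 -0.01   0.1  ] (array([ 0.4472, -0.0083]), np.float64(0.056)) ('scene', (array([ 0.4484, -0.0084]), np.float64(0.023))) ('top', (array([ 0.4472, -0.008 ]), np.float64(0.028)))
canister [0.44  0.274 0.1  ] (array([ 0.4415,  0.2713, -0.4177]), np.float64(0.164)) ('scene', (array([ 0.4417,  0.272 , -0.2582]), np.float64(0.076))) ('top', (array([ 0.4389,  0.2711, -0.3627]), np.float64(0.065)))
carrier [0.575 0.226 0.02 ] (array([0.5779, 0.2239, 0.0545]), np.float64(0.373)) ('scene', (array([0.5778, 0.223 , 0.0598]), np.float64(0.194))) ('top', (array([0.5775, 0.225 , 0.049 ]), np.float64(0.176)))
dry_lid [ 0.646 -0.118  0.147] (array([ 0.6591, -0.117 ,  0.1521]), np.float64(0.041)) ('scene', (array([ 0.6603, -0.1177,  0.1621]), np.float64(0.019))) ('top', (array([ 0.6591, -0.1171,  0.1518]), np.float64(0.018)))
weigh [0.562 0.291 0.06 ] (array([0.5655, 0.2969]), np.float64(0.228)) ('scene', (array([0.5665, 0.2955]), np.float64(0.146))) ('top', (array([0.5653, 0.2978]), np.float64(0.061)))
weigh2 [0.579 0.148 0.06 ] (array([0.5826, 0.1513]), np.float64(0.226)) ('scene'
[... 300 characters left out ...]
63 0.128 0.1  ] (array([0.7685, 0.1331]), np.float64(0.119)) ('scene', (array([0.7695, 0.1341]), np.float64(0.059))) ('top', (array([0.7684, 0.1329]), np.float64(0.052)))
handle [ 0.64164496 -0.06390613  0.181     ] [ 0.66032094 -0.16684528  0.181     ] [ 0.65098295 -0.1153757   0.181     ] 0.10461960604826608
handle [ 0.64713228 -0.04110426  0.181     ] [ 0.66285292 -0.15720557  0.181     ] [ 0.6549926  -0.09915492  0.181     ] 0.117160806206956
carr [[0.614 0.327 0.045]
 [0.621 0.121 0.045]
 [0.536 0.116 0.045]
 [0.525 0.323 0.045]] [0.57405551 0.22181015 0.045     ]
carr [[0.625 0.128 0.045]
 [0.54  0.121 0.045]
 [0.529 0.33  0.045]
 [0.61  0.338 0.045]] [0.57587638 0.22935134 0.045     ]
```

```bash
cat > plan.py <<'E'
from fit import *
from scipy.spatial.transform import Rotation as Ro
import sys
def plan(pos,yaw,verbose=True):
    """jaw (tool z) along +-(cos yaw, sin yaw); prints dp,turn fractions"""
    o=ctrl.get_obs();R=Ro.from_quat(o["tool_rot"]);M=R.as_matrix()
    s=1 if M[0,2]>0 else -1
    z=s*np.array([np.cos(yaw),np.sin(yaw),0]);y=np.array([0,0,-1.]);T=np.c_[np.cross(y,z),y,z]
    print("pos",np.round(o["tool_pos"],4),"t",round(float(o["time_s"]),2),"w",round(float(o["gripper_width"]),4),"F",np.round(o["ft_force"],1))
    print("axes x",np.round(M[:,0],3),"z",np.round(M[:,2],3))
    print("dp",np.round(M.T@(np.array(pos)-o["tool_pos"])/.15,3),"turn",np.round((R.inv()*Ro.from_matrix(T)).as_rotvec()/(np.pi/2),3))
if __name__=="__main__": plan([float(v) for v in sys.argv[1:4]],float(sys.argv[4]))
E
python3 - <<'E'
from fit import *
from plan import plan
for c in I: im=ctrl.camera(c); 
def cr(x,y):return(180+x/2.8,120+y/2.8)
p=unproj("top",cr(492,346),.108);print("red",p)
print("hood",[np.round(unproj("top",cr(*q),0),3) for q in((190,55),(540,72),(645,78))])
im=ctrl.camera("top")[235:290,200:255];jm=ctrl.camera("scene")[262:312,340:395]
jm=cv2.resize(jm,(55*7,50*7),interpolation=2);im=cv2.resize(im,(55*7,55*7),interpolation=2)[:350]
cv2.imwrite("pics/can.png",np.hstack([im,jm]))
plan([.4415,.2713,.25],-.4)
E
```

```text
red [ 0.48072276 -0.10087246  0.108     ]
hood [array([0.836, 0.219, 0.   ]), array([ 0.807, -0.186,  0.   ]), array([ 0.797, -0.307,  0.   ])]
pos [0.1822 0.5979 0.2225] t 2.1 w 0.0868 F [-0.2 -0.8 -0.2]
axes x [ 0.957 -0.291  0.   ] z [ 0.291  0.957 -0.   ]
dp [ 2.288 -0.183 -1.579] turn [-0.     1.066  0.   ]
```

View pics/can.png

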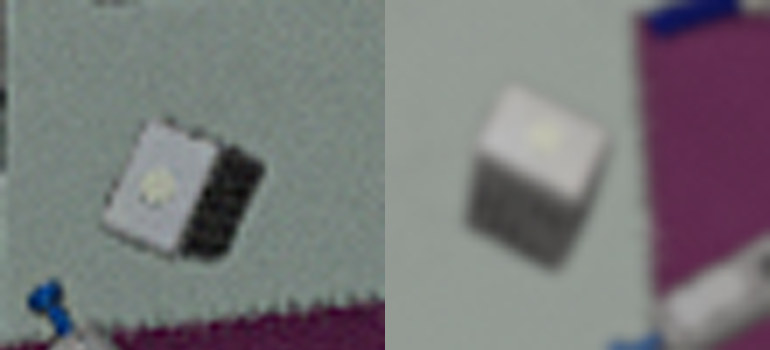

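apply_moves(dp=[[1,0,-0.8],[1,0,-0.8],[1,0,-0.8],[1,0,-0.8],[1,0,-0.8],[1,0,-0.8],[1,0,-0.8]], turn=[[0,0.53,0],[0,0.53,0],[0,0.53,0],[0,0.53,0],[0,0.53,0],[0,0.53,0],[0,0.53,0]], grip=80)

```text
time_s: 2.68
tool_pos: [0.292, 0.438, 0.2229]
tool_rot: [-0.595, 0.381, -0.381, 0.596]
ft_force: [-0.4, 0.3, -0.2]
gripper_width: 0.08
```

```bash
python3 - <<'E'
from plan import *
c=np.array([[155,120],[228,148],[178,255],[103,222]])/7+[200,235]
P=np.array([unproj("top",q,.106) for q in c]);print(P.round(4),P.mean(0))
c=np.array([[508,82],[610,132],[575,200],[478,150]]);c=(c-[385,0])/7+[340,262]
P=np.array([unproj("scene",q,.106) for q in c]);print(P.round(4),P.mean(0))
plan([.4415,.273,.2],-.45)
E
```

```text
[[0.4666 0.2729 0.106 ]
 [0.4547 0.2438 0.106 ]
 [0.4133 0.2628 0.106 ]
 [0.4269 0.2926 0.106 ]] [0.44036862 0.2680134  0.106     ]
[[0.4585 0.2524 0.106 ]
 [0.4168 0.2699 0.106 ]
 [0.4299 0.2992 0.106 ]
 [0.4693 0.282  0.106 ]] [0.44360584 0.27586504 0.106     ]
pos [0.292  0.438  0.2229] t 2.68 w 0.08 F [-0.4  0.3 -0.2]
axes x [ 0.42  -0.908 -0.   ] z [0.908 0.42  0.001]
dp [1.417 0.153 0.443] turn [-0.     0.562 -0.   ]
```

apply_moves(dp=[[1,0.15,0.44],[1,0.15,0.44],[1,0.15,0.44],[1,0.15,0.44],[1,0.15,0.44],[1,0.15,0.44],[1,0.15,0.44],[1,0.15,0.44]], turn=[[0,0.55,0],[0,0.55,0],[0,0.55,0],[0,0.55,0],[0,0.55,0],[0,0.55,0],[0,0.55,0],[0,0.55,0]])

```text
time_s: 3.35
tool_pos: [0.4149, 0.3316, 0.2001]
tool_rot: [-0.383, 0.595, -0.594, 0.383]
ft_force: [0.6, -0.1, 0.2]
gripper_width: 0.0803
```

apply_moves(dp=[[0.27,0,0.32],[0.27,0,0.32],[0.27,0,0.32],[0.27,0,0.32]], turn=[[0,0,0],[0,0,0],[0,0,0],[0,0,0]])

```text
time_s: 3.68
tool_pos: [0.4421, 0.275, 0.2002]
tool_rot: [-0.385, 0.593, -0.593, 0.385]
ft_force: [-0.0, -0.3, 0.3]
gripper_width: 0.0799
```

```bash
python3 - <<'E'
from plan import *
plan([.4415,.2715,.055],-.43)
ims=[]
for c in I:
    im=ctrl.camera(c);u,v=proj(c,[.44,.27,.08])[0].astype(int);ims.append(cv2.resize(im[v-35:v+35,u-35:u+35],(380,380),interpolation=2))
cv2.imwrite("pics/a.png",np.hstack(ims))
E
```

```text
pos [0.4421 0.275  0.2002] t 3.68 w 0.0799 F [-0.  -0.3  0.3]
axes x [-0.408 -0.913 -0.   ] z [ 0.913 -0.408  0.   ]
dp [0.023 0.968 0.006] turn [-0.     0.006 -0.   ]
```

View pics/a.png

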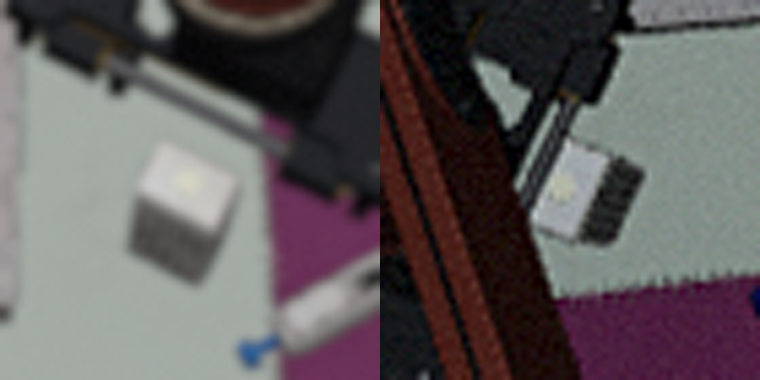

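apply_moves(dp=[[0.02,0.25,0],[0.02,0.5,0],[0.02,0.75,0],[0.02,0.97,0],[0.02,0.97,0],[0.02,0.97,0]], turn=[[0,0,0],[0,0,0],[0,0,0],[0,0,0],[0,0,0],[0,0,0]])

```text
time_s: 4.28
tool_pos: [0.4384, 0.2728, 0.0531]
tool_rot: [-0.387, 0.593, -0.593, 0.383]
ft_force: [0.1, 1.0, -0.2]
gripper_width: 0.0797
```

apply_moves(dp=[[0,0,0],[0,0,0],[0,0,0],[0,0,0],[0,0,0],[0,0,0],[0,0,0],[0,0,0],[0,0,0]], turn=[[0,0,0],[0,0,0],[0,0,0],[0,0,0],[0,0,0],[0,0,0],[0,0,0],[0,0,0],[0,0,0]], grip=40, grip_force=20)

```text
time_s: 5.03
tool_pos: [0.4412, 0.2729, 0.0554]
tool_rot: [0.384, -0.593, 0.594, -0.385]
ft_force: [-0.4, -0.3, 6.1]
gripper_width: 0.048
```

```bash
python3 - <<'E'
from plan import *
plan([.4415,.2715,.16],.055)
E
```

```text
pos [0.4412 0.2729 0.0554] t 5.03 w 0.048 F [-0.4 -0.3  6.1]
axes x [-0.409 -0.912 -0.001] z [ 0.912 -0.409  0.001]
dp [ 0.007 -0.697  0.006] turn [-0.001 -0.303 -0.   ]
```

apply_moves(dp=[[0,-0.2,0],[0,-0.45,0],[0,-0.7,0],[0,-0.7,0],[0,-0.7,0],[0,-0.7,0]], turn=[[0,0,0],[0,0,0],[0,-0.08,0],[0,-0.16,0],[0,-0.24,0],[0,-0.303,0]])

```text
time_s: 5.53
tool_pos: [0.4406, 0.2727, 0.16]
tool_rot: [-0.515, 0.484, -0.485, 0.515]
ft_force: [0.0, -0.0, -2.0]
gripper_width: 0.048
```

apply_moves(dp=[[0.05,0,0.22],[0.11,0,0.44],[0.16,0,0.66],[0.216,0,0.885],[0.216,0,0.885],[0.216,0,0.885]], turn=[[0,0,0],[0,0,0],[0,0,0],[0,0,0],[0,0,0],[0,0,0]])

```text
time_s: 6.03
tool_pos: [0.5753, 0.2465, 0.1577]
tool_rot: [0.514, -0.487, 0.486, -0.512]
ft_force: [0.1, 0.1, -1.5]
gripper_width: 0.0482
```

```bash
python3 - <<'E'
from plan import *
plan([.5757,.248,.065],.055)
ims=[]
for c in I:
    im=ctrl.camera(c);u,v=proj(c,[.577,.225,.06])[0].astype(int);ims.append(cv2.resize(im[v-48:v+48,u-48:u+48],(390,390),interpolation=2))
    for q in("canister","carrier","weigh_a"):
        for d in ctrl.cut_out(c,q)[:3]:
            ys,xs=np.where(d["region"]); print(c,q,round(d["conf"],2),np.round(d["xy"]),xs.min(),xs.max(),ys.min(),ys.max())
cv2.imwrite("pics/b.png",np.hstack(ims))
E
```

```text
pos [0.5753 0.2465 0.1577] t 6.03 w 0.0482 F [ 0.1  0.1 -1.5]
axes x [ 0.052 -0.999  0.001] z [ 0.999  0.052 -0.003]
dp [-0.01   0.618  0.005] turn [ 0.002 -0.002  0.   ]
scene canister 0.66 [318. 269.] 308 326 256 274
scene carrier 0.76 [316. 288.] 301 332 264 307
scene weigh_a 0.62 [320. 295.] 312 327 286 301
top carrier 0.61 [259. 219.] 237 279 200 233
top weigh_a 0.58 [417. 268.] 402 434 256 283
top weigh_a 0.53 [267. 216.] 261 275 207 222
```

View pics/b.png

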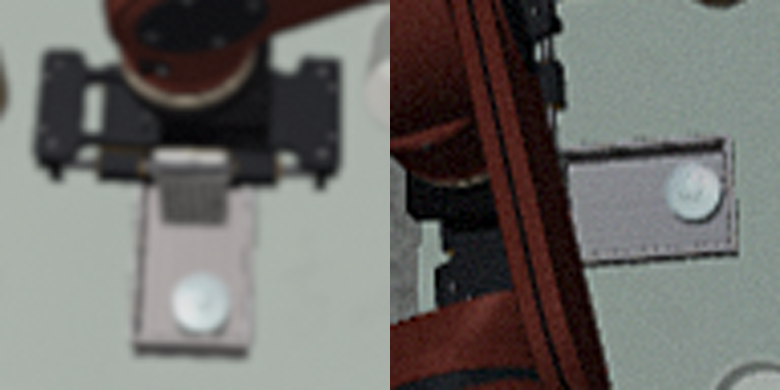

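```bash
python3 - <<'E'
from plan import *
S["c0"]=box(.048,.034,0,.106)
u,v=proj("scene",[.577,.225,.06])[0].astype(int)
P=place([.5753,.2465,.052,.1027],"c0")
for a,b in zip(P,(proj("scene",P)-[u-48,v-48]+.5)*390/96-.5): print(a.round(3),b.round(0))
for n,q in(("rim ends",[[x,y,.045] for x in(-.042,.042) for y in(-.102,.102)]),):
    c,s=np.cos(.055),np.sin(.055)
    Q=np.array(q)@np.array([[c,s,0],[-s,c,0],[0,0,1]])+[.577,.224,0]
    for cam in I:
        u,v=proj(cam,[.577,.225,.06])[0].astype(int)
        print(cam,((proj(cam,Q)-[u-48,v-48]+.5)*390/96-.5).round(0).tolist())
u,v=proj("scene",[.577,.225,.06])[0].astype(int)
for z in(.048,.063): print("b a",unproj("scene",((200)*96/390+u-48,302*96/390+v-48),z))
u,v=proj("top",[.577,.225,.06])[0].astype(int)
for z in(.048,.063): print("b b",unproj("top",((693-390)*96/390+u-48,192*96/390+v-48),z))
E
```

```text
[0.552 0.228 0.103] [231. 182.]
[0.552 0.228 0.209] [231. 122.]
[0.55  0.262 0.103] [229. 228.]
[0.55  0.262 0.209] [230. 170.]
[0.6   0.231 0.103] [164. 180.]
[0.6   0.231 0.209] [158. 119.]
[0.598 0.265 0.103] [161. 225.]
[0.598 0.265 0.209] [156. 167.]
scene [[257.0, 81.0], [251.0, 341.0], [149.0, 78.0], [133.0, 337.0]]
top [[345.0, 247.0], [66.0, 269.0], [337.0, 136.0], [62.0, 157.0]]
b a [0.56707823 0.30072391 0.048     ]
b a [0.56645285 0.30547205 0.063     ]
b b [0.58073459 0.14877635 0.048     ]
b b [0.57810105 0.14733319 0.063     ]
```

apply_moves(dp=[[0,0.15,0],[0,0.3,0],[0,0.42,0],[0,0.52,0],[0,0.58,0],[0,0.62,0],[0,0.635,0],[0,0.645,0],[0,0.65,0],[0,0.65,0]], turn=[[0,0,0],[0,0,0],[0,0,0],[0,0,0],[0,0,0],[0,0,0],[0,0,0],[0,0,0],[0,0,0],[0,0,0]])

```text
time_s: 7.27
tool_pos: [0.5755, 0.2478, 0.063]
tool_rot: [-0.513, 0.486, -0.486, 0.514]
ft_force: [0.0, 0.4, -1.2]
gripper_width: 0.0479
```

```bash
python3 plan.py .575 .2585 .0595 .055
```

```text
pos [0.5755 0.2478 0.063 ] t 7.27 w 0.0479 F [ 0.   0.4 -1.2]
axes x [ 0.055 -0.999 -0.   ] z [0.999 0.055 0.002]
dp [-0.071  0.023  0.   ] turn [-0.001 -0.    -0.   ]
```

apply_moves(dp=[[0,0.012,0],[0,0.02,0],[-0.02,0.02,0],[-0.04,0.02,0],[-0.06,0.02,0],[-0.075,0.02,0],[-0.075,0.02,0]], turn=[[0,0,0],[0,0,0],[0,0,0],[0,0,0],[0,0,0],[0,0,0],[0,0,0]])

```text
time_s: 7.85
tool_pos: [0.5745, 0.2595, 0.0594]
tool_rot: [-0.513, 0.486, -0.486, 0.514]
ft_force: [-0.2, 1.2, 1.4]
gripper_width: 0.0479
```

```bash
python3 plan.py .575 .2585 .0595 .055
```

```text
pos [0.5745 0.2595 0.0594] t 7.85 w 0.0479 F [-0.2  1.2  1.4]
axes x [ 0.055 -0.998 -0.   ] z [0.998 0.055 0.001]
dp [ 0.007 -0.     0.003] turn [-0. -0. -0.]
```

apply_moves(dp=[[0,0,0],[0,0,0],[0,0,0],[0,0,0],[0,-0.1,0],[0,-0.3,0],[0,-0.55,0],[0,-0.8,0],[0,-0.8,0]], turn=[[0,0,0],[0,0,0],[0,0,0],[0,0,0],[0,0,0],[0,0,0],[0,0,0],[0,0,0],[0,0,0]], grip=64)

```text
time_s: 8.6
tool_pos: [0.579, 0.2603, 0.1888]
tool_rot: [-0.509, 0.484, -0.489, 0.518]
ft_force: [1.9, -0.0, 0.8]
gripper_width: 0.0641
```

apply_moves(dp=[[0.25,0,-0.12],[0.5,0,-0.25],[0.75,0,-0.37],[1,0,-0.5],[1,0,-0.5],[1,0,-0.5]], turn=[[0,-0.06,0],[0,-0.12,0],[0,-0.18,0],[0,-0.19,0],[0,-0.19,0],[0,-0.19,0]], grip=84)

```text
time_s: 9.1
tool_pos: [0.507, 0.1032, 0.179]
tool_rot: [-0.579, 0.405, -0.406, 0.579]
ft_force: [0.0, 0.3, 0.3]
gripper_width: 0.0834
```

```bash
python3 - <<'E'
from plan import *
plan([.4475,-.0083,.16],.35)
ims=[]
for c in I:
    im=ctrl.camera(c);u,v=proj(c,[.577,.225,.06])[0].astype(int);ims.append(cv2.resize(im[v-48:v+48,u-48:u+48],(390,390),interpolation=2))
    for q in("canister","weigh_a","reagent_jar"):
        for d in ctrl.cut_out(c,q)[:3]:
            ys,xs=np.where(d["region"]); print(c,q,round(d["conf"],2),np.round(d["xy"]),xs.min(),xs.max(),ys.min(),ys.max())
cv2.imwrite("pics/c.png",np.hstack(ims))
E
```

```text
pos [0.507  0.1032 0.179 ] t 9.1 w 0.0834 F [0.  0.3 0.3]
axes x [ 0.342 -0.94   0.   ] z [0.94  0.342 0.   ]
dp [ 0.563  0.127 -0.627] turn [-0.    -0.001  0.   ]
scene weigh_a 0.55 [320. 295.] 313 325 287 300
scene weigh_a 0.47 [318. 249.] 311 324 240 256
scene reagent_jar 0.52 [361. 213.] 354 370 209 219
scene reagent_jar 0.49 [254. 241.] 249 270 225 251
scene reagent_jar 0.31 [294. 205.] 278 314 195 214
top weigh_a 0.54 [217. 221.] 213 225 215 229
top reagent_jar 0.85 [358. 244.] 344 367 233 254
top reagent_jar 0.83 [324. 258.] 313 333 248 268
```

View pics/c.png

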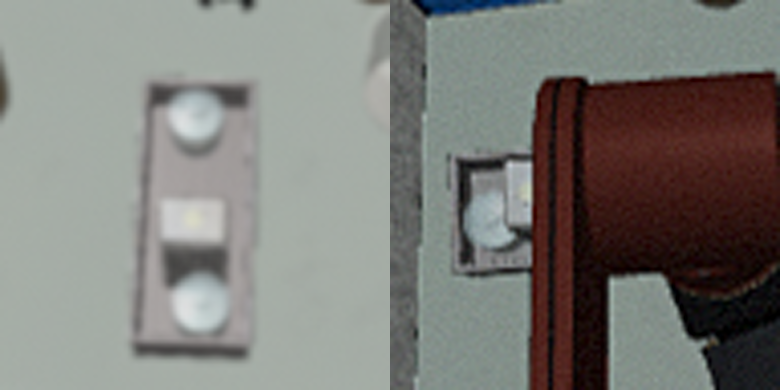

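apply_moves(dp=[[0.14,0,-0.16],[0.28,0,-0.31],[0.42,0,-0.47],[0.563,0,-0.625],[0.563,0,-0.625],[0.563,0,-0.625]], turn=[[0,0,0],[0,0,0],[0,0,0],[0,0,0],[0,0,0],[0,0,0]])

```text
time_s: 10.0
tool_pos: [0.4487, -0.0074, 0.1792]
tool_rot: [-0.579, 0.405, -0.405, 0.58]
ft_force: [0.9, -0.1, -1.0]
gripper_width: 0.0839
```

```bash
python3 - <<'E'
from plan import *
plan([.4475,-.0083,.052],.35)
c="scene";ctrl.camera(c)
ims=[]
for c in I:
    im=ctrl.camera(c);u,v=proj(c,[.4475,-.0083,.08])[0].astype(int);ims.append(cv2.resize(im[v-35:v+35,u-35:u+35],(380,380),interpolation=2))
cv2.imwrite("pics/d.png",np.hstack(ims))
E
```

```text
pos [ 0.4487 -0.0074  0.1792] t 10.0 w 0.0839 F [ 0.9 -0.1 -1. ]
axes x [ 0.343 -0.939  0.   ] z [0.939 0.343 0.001]
dp [ 0.003  0.848 -0.01 ] turn [-0.  0.  0.]
```

View pics/d.png

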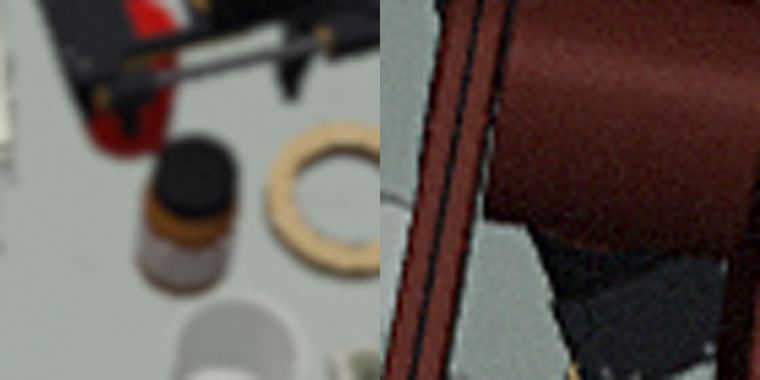

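apply_moves(dp=[[0,0.2,-0.01],[0,0.4,-0.01],[0,0.6,-0.01],[0,0.75,-0.01],[0,0.83,-0.01],[0,0.848,-0.01],[0,0.848,-0.01]], turn=[[0,0,0],[0,0,0],[0,0,0],[0,0,0],[0,0,0],[0,0,0],[0,0,0]])

```text
time_s: 10.73
tool_pos: [0.4468, -0.0062, 0.0509]
tool_rot: [0.581, -0.405, 0.403, -0.58]
ft_force: [0.5, 0.2, -0.4]
gripper_width: 0.0844
```

apply_moves(dp=[[0,0,0],[0,0,0],[0,0,0],[0,0,0],[0,0,0],[0,0,0],[0,0,0],[0,0,0]], turn=[[0,0,0],[0,0,0],[0,0,0],[0,0,0],[0,0,0],[0,0,0],[0,0,0],[0,0,0]], grip=52, grip_force=22)

```text
time_s: 11.4
tool_pos: [0.4479, -0.0074, 0.0526]
tool_rot: [-0.58, 0.404, -0.405, 0.58]
ft_force: [-1.4, 0.5, 5.4]
gripper_width: 0.0589
```

```bash
python3 plan.py .4475 -.0083 .19 .055
```

```text
pos [ 0.4479 -0.0074  0.0526] t 11.4 w 0.0589 F [-1.4  0.5  5.4]
axes x [ 0.346 -0.938  0.001] z [0.938 0.346 0.001]
dp [ 0.005 -0.916 -0.004] turn [-0.001  0.19   0.   ]
```

apply_moves(dp=[[0,-0.15,0],[0,-0.4,0],[0,-0.65,0],[0,-0.9,0],[0,-0.92,0],[0,-0.92,0]], turn=[[0,0,0],[0,0,0],[0,0.06,0],[0,0.12,0],[0,0.18,0],[0,0.19,0]])

```text
time_s: 11.9
tool_pos: [0.4492, -0.0076, 0.1927]
tool_rot: [-0.511, 0.485, -0.489, 0.514]
ft_force: [0.1, 0.4, -2.1]
gripper_width: 0.059
```

apply_moves(dp=[[-0.18,0,0.12],[-0.35,0,0.24],[-0.52,0,0.36],[-0.69,0,0.47]], turn=[[0,0,0],[0,0,0],[0,0,0],[0,0,0]])

```text
time_s: 12.23
tool_pos: [0.5113, 0.101, 0.1873]
tool_rot: [0.515, -0.487, 0.485, -0.513]
ft_force: [0.2, 0.0, -1.3]
gripper_width: 0.0592
```

apply_moves(dp=[[-0.18,0,0.12],[-0.35,0,0.24],[-0.52,0,0.36],[-0.69,0,0.47],[-0.69,0,0.47],[-0.69,0,0.47]], turn=[[0,0,0],[0,0,0],[0,0,0],[0,0,0],[0,0,0],[0,0,0]])

```text
time_s: 12.73
tool_pos: [0.5755, 0.208, 0.1864]
tool_rot: [0.516, -0.486, 0.484, -0.513]
ft_force: [-0.9, -1.4, -1.6]
gripper_width: 0.0592
```

```bash
python3 - <<'E'
from plan import *
plan([.5775,.2073,.19],.055)
o=ctrl.get_obs()["tool_pos"]
ims=[]
for c in I:
    im=ctrl.camera(c);u,v=proj(c,[.577,.225,.06])[0].astype(int);ims.append(cv2.resize(im[v-48:v+48,u-48:u+48],(390,390),interpolation=2))
    C=lambda P:((proj(c,P)-[u-48,v-48]+.5)*390/96-.5).round(0).tolist()
    print(c,"jar bottom -y,+y,-x,+x",C([[o[0],o[1]-.03,o[2]-.052],[o[0],o[1]+.03,o[2]-.052],[o[0]-.03,o[1],o[2]-.052],[o[0]+.03,o[1],o[2]-.052]]))
    P=place([.5745,.2595,.055,.004],"canister");print(C(P))
    for q in("weigh_a","canister","reagent_jar"):
        for d in ctrl.cut_out(c,q)[:3]:
            ys,xs=np.where(d["region"]); print(c,q,round(d["conf"],2),np.round(d["xy"]),xs.min(),xs.max(),ys.min(),ys.max())
cv2.imwrite("pics/e.png",np.hstack(ims))
E
```

```text
pos [0.5755 0.208  0.1864] t 12.73 w 0.0592 F [-0.9 -1.4 -1.6]
axes x [ 0.059 -0.998  0.001] z [ 0.998  0.059 -0.005]
dp [ 0.005 -0.024  0.013] turn [0.003 0.002 0.001]
scene jar bottom -y,+y,-x,+x [[204.0, 97.0], [196.0, 175.0], [243.0, 139.0], [158.0, 132.0]]
[[230.0, 247.0], [230.0, 196.0], [229.0, 291.0], [229.0, 242.0], [167.0, 245.0], [162.0, 194.0], [165.0, 289.0], [160.0, 240.0]]
scene weigh_a 0.77 [320. 292.] 312 326 286 301
scene canister 0.72 [317. 278.] 308 325 267 289
scene reagent_jar 0.97 [315. 249.] 307 328 237 260
scene reagent_jar 0.49 [351. 169.] 347 357 165 169
scene reagent_jar 0.36 [381. 158.] 373 383 151 155
top jar bottom -y,+y,-x,+x [[249.0, 181.0], [161.0, 183.0], [205.0, 225.0], [206.0, 139.0]]
[[189.0, 244.0], [163.0, 223.0], [144.0, 248.0], [114.0, 227.0], [186.0, 182.0], [160.0, 155.0], [141.0, 186.0], [111.0, 159.0]]
top weigh_a 0.58 [217. 221.] 212 220 217 227
top weigh_a 0.48 [271. 213.] 261 275 207 222
top reagent_jar 0.95 [356. 242.] 344 366 233 254
```

View pics/e.png

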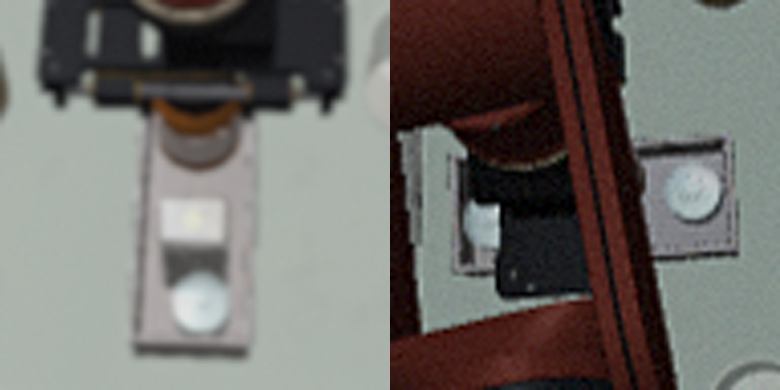

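```bash
python3 - <<'E'
from plan import *
for k in range(3): plan([.5775,.209,.058],.055); ctrl.camera("scene")
E
```

```text
pos [0.5768 0.2064 0.1901] t 13.13 w 0.0594 F [ 0.9 -0.2 -2. ]
axes x [ 0.054 -0.999 -0.   ] z [0.999 0.054 0.   ]
dp [-0.017  0.881  0.005] turn [-0.    -0.001 -0.   ]
pos [0.5769 0.2066 0.1902] t 13.18 w 0.0592 F [-0.4  1.1 -1.5]
axes x [ 0.054 -0.999 -0.   ] z [0.999 0.054 0.   ]
dp [-0.016  0.881  0.005] turn [-0.    -0.001 -0.   ]
pos [0.577  0.2067 0.1902] t 13.23 w 0.0591 F [-0.7  0.  -1.7]
axes x [ 0.054 -0.999 -0.   ] z [0.999 0.054 0.001]
dp [-0.015  0.881  0.004] turn [-0.    -0.001 -0.   ]
```

apply_moves(dp=[[-0.006,0.15,0.004],[-0.006,0.3,0.004],[-0.006,0.42,0.004],[-0.006,0.52,0.004],[-0.006,0.6,0.004],[-0.006,0.67,0.004],[-0.006,0.74,0.004],[-0.006,0.8,0.004],[-0.006,0.84,0.004],[-0.006,0.858,0.004],[-0.006,0.858,0.004],[-0.006,0.858,0.004]], turn=[[0,0,0],[0,0,0],[0,0,0],[0,0,0],[0,0,0],[0,0,0],[0,0,0],[0,0,0],[0,0,0],[0,0,0],[0,0,0],[0,0,0]])

```text
time_s: 14.28
tool_pos: [0.5778, 0.2082, 0.0615]
tool_rot: [-0.513, 0.486, -0.486, 0.514]
ft_force: [-0.5, 0.6, -2.7]
gripper_width: 0.0589
```

```bash
python3 plan.py .5775 .2075 .0566 .055
```

```text
pos [0.5778 0.2082 0.0615] t 14.28 w 0.0589 F [-0.5  0.6 -2.7]
axes x [ 0.055 -0.999 -0.   ] z [0.999 0.055 0.001]
dp [ 0.005  0.033 -0.002] turn [-0. -0. -0.]
```

No side contact. Last few millimetres, then check.

apply_moves(dp=[[0,0.01,0],[0,0.02,0],[0,0.03,0],[0,0.035,0],[0,0.035,0],[0,0.035,0]], turn=[[0,0,0],[0,0,0],[0,0,0],[0,0,0],[0,0,0],[0,0,0]])

```text
time_s: 14.78
tool_pos: [0.5777, 0.2082, 0.0567]
tool_rot: [-0.513, 0.486, -0.486, 0.514]
ft_force: [-2.7, -0.8, 3.0]
gripper_width: 0.0589
```

```bash
python3 plan.py .5775 .2075 .0566 .055
```

```text
pos [0.5777 0.2082 0.0567] t 14.78 w 0.0589 F [-2.7 -0.8  3. ]
axes x [ 0.055 -0.999 -0.   ] z [0.999 0.055 0.001]
dp [ 0.005  0.    -0.002] turn [-0. -0. -0.]
```

apply_moves(dp=[[0,0,0],[0,0,0],[0,0,0],[0,0,0],[0,-0.1,0],[0,-0.3,0],[0,-0.55,0],[0,-0.8,0],[0,-1,0],[0,-1,0]], turn=[[0,0,0],[0,0,0],[0,0,0],[0,0,0],[0,0,0],[0,0,0],[0,0,0],[0,0,0],[0,0,0],[0,0,0]], grip=77)

```text
time_s: 15.62
tool_pos: [0.5816, 0.2091, 0.2146]
tool_rot: [-0.51, 0.484, -0.489, 0.517]
ft_force: [1.2, 0.8, 0.2]
gripper_width: 0.077
```

apply_moves(dp=[[0.25,-0.2,-0.1],[0.5,-0.4,-0.2],[0.75,-0.4,-0.3],[1,-0.4,-0.4],[1,-0.4,-0.4],[1,-0.4,-0.4]], turn=[[0,-0.06,0],[0,-0.06,0],[0,-0.06,0],[0,-0.06,0],[0,-0.06,0],[0,-0.06,0]])

```text
time_s: 16.12
tool_pos: [0.5252, 0.0523, 0.2662]
tool_rot: [0.535, -0.462, 0.463, -0.535]
ft_force: [1.0, 0.3, 0.3]
gripper_width: 0.0769
```

```bash
python3 - <<'E'
from plan import *
plan([.659,-.117,.25],.152)
ims=[]
for c in I:
    im=ctrl.camera(c);u,v=proj(c,[.577,.225,.06])[0].astype(int);ims.append(cv2.resize(im[v-48:v+48,u-48:u+48],(390,390),interpolation=2))
u,v=map(int,proj("scene",[.659,-.117,.16])[0]);im=ctrl.camera("scene")
ims[1]=cv2.resize(im[v-48:v+48,u-48:u+48],(390,390),interpolation=2)
print("scene lid crop origin",u-48,v-48)
cv2.imwrite("pics/f.png",np.hstack(ims))
E
```

```text
pos [0.5252 0.0523 0.2662] t 16.12 w 0.0769 F [1.  0.3 0.3]
axes x [ 0.144 -0.99   0.001] z [0.99  0.144 0.001]
dp [1.246 0.11  0.719] turn [-0.    -0.005  0.001]
scene lid crop origin 253 105
```

View pics/f.png

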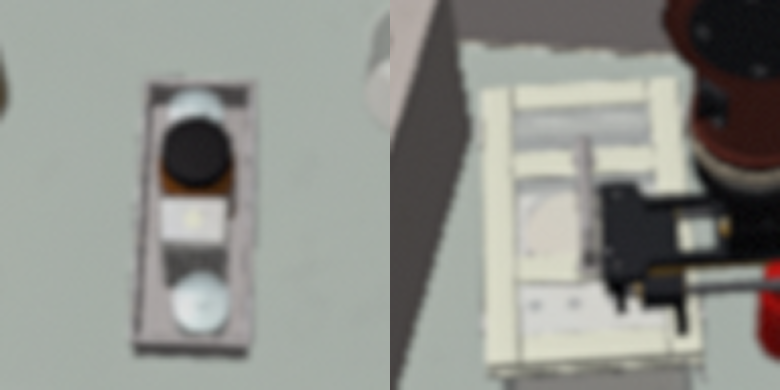

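```bash
python3 - <<'E'
from plan import *
from scipy.ndimage import map_coordinates
y=np.linspace(-.032,.032,60)
for yaw in(.152,.12,.18):
  for c in I:
    g=cv2.cvtColor(cv2.imread(f"pics/{c}0.png"),cv2.COLOR_BGR2GRAY).astype(float);r=[]
    D=np.arange(-.020,.0201,.002)
    for d in D:
        P=np.c_[.659+d*np.cos(yaw)-y*np.sin(yaw),-.117+d*np.sin(yaw)+y*np.cos(yaw),0*y+.181]
        uv=proj(c,P);r.append(map_coordinates(g,[uv[:,1],uv[:,0]],order=1).mean())
    r=np.array(r);w=np.clip(np.median(r)-r,0,None);print(yaw,c,r.round(0).astype(int),"c",round((w*D).sum()/w.sum()*1000,1))
plan([.659,-.117,.25],.152)
E
```

```text
0.152 scene [171 171 171 171 170 167 160 149 135 126 126 131 138 143 149 156 164 170
 173 174 174] c 0.8
0.152 top [163 163 165 168 173 171 135  88  71  94 114 116 122 143 158 164 165 170
 172 174 175] c -1.8
0.12 scene [171 171 171 171 171 167 160 149 136 125 126 131 138 143 149 156 164 170
 173 174 174] c 0.8
0.12 top [164 165 167 170 173 168 134  91  74  94 112 116 123 142 158 164 167 170
 172 174 173] c -1.7
0.18 scene [171 171 171 170 169 166 159 148 135 127 126 131 138 143 148 156 165 171
 173 174 174] c 0.8
0.18 top [163 162 163 167 173 171 136  89  72  94 114 116 122 143 158 163 165 169
 172 174 175] c -1.8
pos [0.5258 0.0557 0.2655] t 16.27 w 0.0768 F [0.4 0.5 1.5]
axes x [ 0.148 -0.989 -0.001] z [ 0.989  0.148 -0.   ]
dp [1.27  0.102 0.708] turn [ 0.    -0.002 -0.   ]
```

apply_moves(dp=[[0.25,0,0.14],[0.5,0,0.28],[0.75,0,0.42],[1,0,0.56],[1,0,0.7],[1,0,0.7]], turn=[[0,0,0],[0,0,0],[0,0,0],[0,0,0],[0,0,0],[0,0,0]], grip=55)

```text
time_s: 16.77
tool_pos: [0.6548, -0.0783, 0.2631]
tool_rot: [0.536, -0.462, 0.461, -0.536]
ft_force: [0.5, 0.8, -0.7]
gripper_width: 0.0565
```

apply_moves(dp=[[0.15,0,0],[0.27,0,0],[0.27,0,0],[0.27,0,0]], turn=[[0,0,0],[0,0,0],[0,0,0],[0,0,0]])

```text
time_s: 17.1
tool_pos: [0.6577, -0.1175, 0.2654]
tool_rot: [0.536, -0.462, 0.461, -0.536]
ft_force: [-0.3, 0.6, -0.3]
gripper_width: 0.055
```

```bash
python3 - <<'E'
from plan import *
for k in range(3): ctrl.camera("scene")
plan([.6578,-.117,.1635],.152)
ims=[]
for c in I:
    im=ctrl.camera(c);u,v=proj(c,[.659,-.117,.16])[0].astype(int);ims.append(cv2.resize(im[v-40:v+40,u-40:u+40],(390,390),interpolation=2))
cv2.imwrite("pics/g.png",np.hstack(ims))
E
```

```text
pos [ 0.6576 -0.1166  0.2661] t 17.25 w 0.055 F [-0.   0.6 -0.4]
axes x [ 0.149 -0.989 -0.   ] z [0.989 0.149 0.   ]
dp [0.003 0.684 0.001] turn [-0.    -0.002 -0.   ]
```

View pics/g.png

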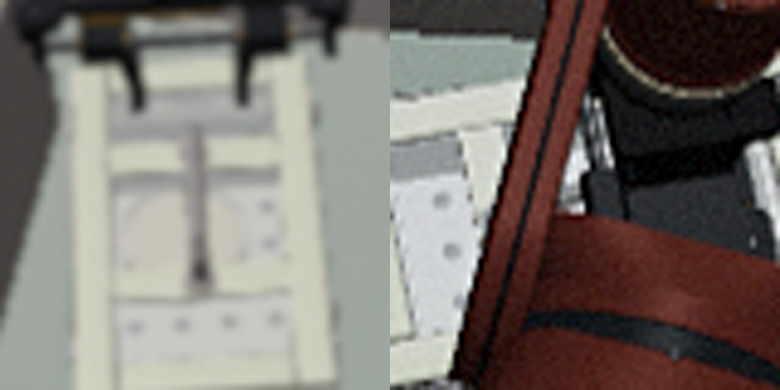

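apply_moves(dp=[[0,0.18,0],[0,0.36,0],[0,0.5,0],[0,0.6,0],[0,0.66,0],[0,0.684,0],[0,0.684,0],[0,0.684,0]], turn=[[0,0,0],[0,0,0],[0,0,0],[0,0,0],[0,0,0],[0,0,0],[0,0,0],[0,0,0]])

```text
time_s: 18.02
tool_pos: [0.6584, -0.1178, 0.1645]
tool_rot: [-0.536, 0.461, -0.462, 0.536]
ft_force: [0.5, 0.3, 0.9]
gripper_width: 0.0549
```

```bash
python3 plan.py .6578 -.117 .1625 .152
```

```text
pos [ 0.6584 -0.1178  0.1645] t 18.02 w 0.0549 F [0.5 0.3 0.9]
axes x [ 0.148 -0.989  0.001] z [0.989 0.148 0.002]
dp [-0.006  0.014 -0.003] turn [-0.001 -0.002  0.   ]
```

apply_moves(dp=[[0,0.01,0],[0,0.01,0],[0,0.01,0],[0,0.01,0],[0,0.01,0],[0,0.01,0],[0,0.01,0],[0,0.01,0],[0,0.01,0],[0,0.01,0],[0,0.01,0],[0,0.01,0]], turn=[[0,0,0],[0,0,0],[0,0,0],[0,0,0],[0,0,0],[0,0,0],[0,0,0],[0,0,0],[0,0,0],[0,0,0],[0,0,0],[0,0,0]], grip=4, grip_force=55)

```text
time_s: 19.02
tool_pos: [0.6582, -0.1177, 0.1619]
tool_rot: [-0.536, 0.461, -0.462, 0.536]
ft_force: [4.4, 0.3, -1.8]
gripper_width: 0.0103
```

```bash
python3 plan.py .6578 -.117 .1625 .152
```

```text
pos [ 0.6582 -0.1177  0.1619] t 19.02 w 0.0103 F [ 4.4  0.3 -1.8]
axes x [ 0.148 -0.989  0.   ] z [0.989 0.148 0.001]
dp [-0.005 -0.004 -0.002] turn [-0.001 -0.002  0.   ]
```

apply_moves(dp=[[0,-0.01,0],[0,-0.015,0],[0,-0.02,0],[0,-0.025,0],[0,-0.03,0],[0,-0.035,0],[0,-0.04,0],[0,-0.045,0],[0,-0.05,0],[0,-0.055,0],[0,-0.06,0],[0,-0.065,0]], turn=[[0,0,0],[0,0,0],[0,0,0],[0,0,0],[0,0,0],[0,0,0],[0,0,0],[0,0,0],[0,0,0],[0,0,0],[0,0,0],[0,0,0]])

```text
time_s: 20.02
tool_pos: [0.6578, -0.118, 0.172]
tool_rot: [0.536, -0.461, 0.462, -0.536]
ft_force: [1.0, -0.6, -3.3]
gripper_width: 0.0102
```

```bash
python3 plan.py .6582 -.1177 .197 .152
```

```text
pos [ 0.6578 -0.118   0.172 ] t 20.02 w 0.0102 F [ 1.  -0.6 -3.3]
axes x [ 0.148 -0.989  0.001] z [0.989 0.148 0.   ]
dp [-0.002 -0.167  0.003] turn [-0.    -0.002  0.   ]
```

apply_moves(dp=[[0,-0.02,0],[0,-0.04,0],[0,-0.06,0],[0,-0.08,0],[0,-0.1,0],[0,-0.12,0],[0,-0.14,0],[0,-0.155,0],[0,-0.165,0],[0,-0.167,0],[0,-0.167,0],[0,-0.167,0]], turn=[[0,0,0],[0,0,0],[0,0,0],[0,0,0],[0,0,0],[0,0,0],[0,0,0],[0,0,0],[0,0,0],[0,0,0],[0,0,0],[0,0,0]])

```text
time_s: 21.02
tool_pos: [0.6576, -0.1178, 0.1964]
tool_rot: [0.536, -0.462, 0.461, -0.536]
ft_force: [0.8, -0.7, -3.4]
gripper_width: 0.0105
```

```bash
python3 - <<'E'
from plan import *
ims=[]
for c in I:
    im=ctrl.camera(c);p=[.659,-.117,.16] if c=="top" else [.63,.03,.16];u,v=proj(c,p)[0].astype(int);ims.append(cv2.resize(im[v-65:v+65,u-65:u+65],(395,395),interpolation=2))
for d in ctrl.cut_out("scene","dry_lid")[:1]:
    S["L"]=box(.166,.276,0,.012)
    for z in(.135,.170):
        m=soft("scene",place([.659,-.117,.152,z],"L"))>.5;ys,xs=np.where(m);print(z,xs.min(),xs.max(),ys.min(),ys.max())
    ys,xs=np.where(d["region"]);print("seen",d["conf"],xs.min(),xs.max(),ys.min(),ys.max())
plan([.6582,-.1177,.197],.152)
cv2.imwrite("pics/h.png",np.hstack(ims))
E
```

```text
0.135 276 330 123 196
0.17 275 331 116 190
seen 0.56 275 330 123 189
pos [ 0.6576 -0.1177  0.1963] t 21.17 w 0.0109 F [ 0.4 -0.1 -3.6]
axes x [ 0.148 -0.989 -0.   ] z [ 0.989  0.148 -0.   ]
dp [ 0.    -0.005  0.004] turn [ 0.    -0.002 -0.   ]
```

View pics/h.png

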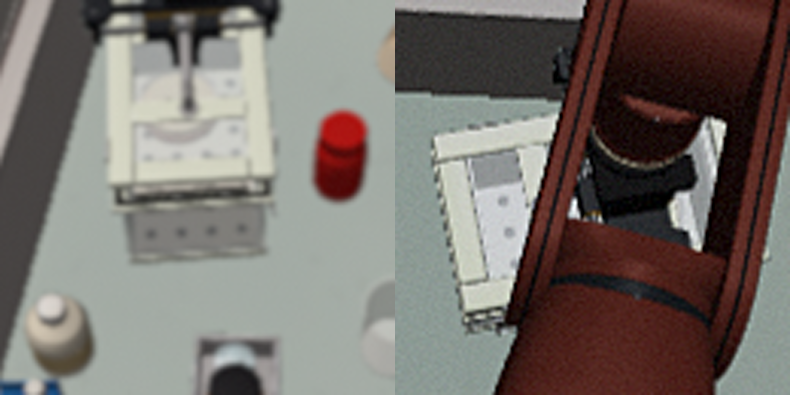

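```bash
python3 -c "
from bench import ctrl
print(ctrl.hand_in())"
```

```text
the job is handed in; nothing more can be done
None
```

The job is handed in at about 21 s of the 59 s allowed. The simulator gives no verdict, so this rests on my own checks.

**What I did:**
- I set the canister in the carrier beside weighing bottle A, with its 34 mm side along the length, and released it.
- I set the amber jar between the canister and weighing bottle B, and released it.
- I gripped the lid by its bar handle with 55 N and eased it off its seal in steps of 0.75 to 1.5 mm. I then lifted it slowly and kept holding it.

**What the last checks showed:**
- **Carrier:** after the jar was released, the scene camera showed the jar, the canister and both weighing bottles upright in it. I did not re-measure them after that; the last picture shows only one end of the carrier.
- **Lid height:** the tool stood 34 to 35 mm above where it gripped the handle. The lid's lower edge in the picture was at row 189, against 190 predicted for 35 mm up.
- **Lid hold:** it was straight above the box to within about 2 mm and looked level and clear of the rim. The wrist force was about 3.5 N, which fits the lid's weight alone.
- **Other items:** the beaker, the flasks and the red look-alike were not touched, as far as the pictures and forces show.

**Small disagreements:** positions read by eye from the two cameras differed by up to 8 mm (16 mm for the handle, along its bar). I used the mask fits instead, which agreed to about 2 mm. The closed fingers read 10.3 to 10.9 mm on the 12 mm bar and 58.9 mm on the 60 mm jar. I put that down to pad give or sensor offset, and both grips held.

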